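# Bed the T-track in the saw jig and lock it with the turn button

### The job

The aluminium T-track of the wooden jig board is screwed down at one end only and stands up out of its groove at the other. With closed fingertips, run along its top in light contact, from the screw head over every screw hole to the raised end, so that it lies flush in the groove; then push the wooden turn button round with a fingertip until it stands square across the track against its stop pin. Press gently, lift nothing, do not shove the loose board about, and leave the things lying round it alone.

Things in the scene. Friction and masses are not known exactly. Their poses are not given: they have to be found in the camera images.
- jig: loose jig board of light wood, 1.3 to 2 kg, 300 x 170 x 20 mm, flat on the table, held by friction only. Origin: centre of its underside; x along the track from screwed to free end, y across towards the fence, z up. Fence strip (300 x 20 mm, 28 mm above the board) at y = 63 to 83 mm. The track's groove runs along y = 0 from x = -120 to +100 mm
- track: aluminium T-track 220 x 19 x 9.5 mm (high), a 6.5 mm slot and six screw holes along its top. It lies in the groove, one screw holding its end at jig x = -120; the end at jig x = +100 sticks up. Origin: middle of the screwed end's lower edge, 10.9 mm above the jig's underside; x along the track to the free end, y across, z up; top face at z = 9.5 mm
- track_lift (a joint): angle of the track to the board, rad: 0 = fully down, top face flush with the board (20.4 mm above the jig's underside); it starts at 0.032 to 0.055 (the free end 7 to 12 mm proud). Tight fit, no spring: it stays where it is left; to push it down takes about 0.2 N m about the screwed end (1 N at the free end, 4 N at 55 mm from the screwed end, more nearer the screw)
- hole0 (a point): centre of the first of six screw holes, on the track's top face, 20 mm from its screwed end; it rides with the track; the one that has its screw
- hole1 (a point): centre of the second of six screw holes, on the track's top face, 56 mm from its screwed end; it rides with the track
- hole2 (a point): centre of the third of six screw holes, on the track's top face, 92 mm from its screwed end; it rides with the track
- hole3 (a point): centre of the fourth of six screw holes, on the track's top face, 128 mm from its screwed end; it rides with the track
- hole4 (a point): centre of the fifth of six screw holes, on the track's top face, 164 mm from its screwed end; it rides with the track
- hole5 (a point): centre of the last of six screw holes, on the track's top face, 200 mm from its screwed end; it rides with the track
- turn_button (a joint): angle of the turn button, rad: 0 = square across the track, where it meets its stop pin; it grows as the button swings away, its tip moving to jig +x past the track's free end; it starts at 1.2 to 1.55. Stiff enough to stay where it is left (0.05 N m)
- button_pivot (a point): pivot of the turn button, at jig x = +80, y = -40 mm, at mid thickness of the button. The button is a dark flat hardwood tongue with round ends, 18 mm wide and 7 mm thick, its underside 1.5 mm above the board; it reaches 54 mm from the pivot to its tip and 20 mm the other way; at 0 it points along jig +y
- button_tip (a point): tip of the turn button, 54 mm from the pivot, at mid thickness
- scrap_thick: bystander: sawn offcut 30 x 48 x 22 mm lying on the board between track and fence; origin centre of its underside, long along its y
- scrap_thin: bystander: sawn offcut 22 x 64 x 12 mm lying on the board on the side without the fence; origin centre of its underside, long along its y
- screwdriver: bystander: screwdriver 194 mm long on the table; origin under its middle, long along its y
- tape_elec: bystander: roll of tape, 52 mm across, 19 mm high; origin centre of its underside
- pencil: bystander: pencil 136 mm long; origin under its middle, long along its y

How it is judged:
By the outcome, as a careful person would: the job done as asked, in the order asked, and still so for the second after the job is handed in, with the robot touching nothing.
It also fails if it takes over 58 s, if anything falls off the work surface, if the arm or the gripper's body presses on something with over 40 N, if the wrist force passes 120 N, or if a joint passes its speed limit or range.

### The arm

A 7-joint arm with a two-finger parallel gripper is mounted at the origin on a cart in front of the work surface, level with it; the furniture and walls round the work are solid. World frame = base frame: x ahead of the robot, y to its left, z up, the work surface at z = 0. Lengths are in m, angles in rad, forces in N, time in s.
With the tool pointing down it reaches from about 0.4 to 0.85 m from the base axis. Payload 10.4 kg.
Tool frame: the origin (TCP) lies midway between the tips of the shut fingers; the grasp point (between the pads) lies 19 mm behind it (manip.tcp_to_grasp is the distance from the TCP to the grasp point, in m); z points along the fingers, y is the line along which they close (so a half turn about z gives the same grasp; the last joint's range is limited). The gripper opens to 85 mm and grips with 20 to 120 N. Pads are 22 mm wide; open, the fingers measure 114 mm over their backs; the gripper's body (76 mm by 85 mm) begins 54 mm behind the grasp point. The pads swing forward as they close: fully open they stand 13 mm farther back than shut.
Start: joints at [-1.294, 0.332, -0.065, 1.46, 0.022, 1.35, -0.088], TCP at [0.185, 0.597, 0.231] pointing down, gripper open.
Joint ranges: [-2.6, 2.6], [-0.5, 2.12], [-1.47, 1.34], [0.16, 2.42], [-1.27, 4.41], [0.06, 2.06], [-2.6, 2.6]. Speed limits (rad/s): [2.22, 2.22, 2.79, 2.79, 3.14, 3.14, 3.14].

### API

Orientations are given as a unit quaternion [x, y, z, w].
In Python, from workcell import manip gives the robot as it stands.
- The arm moves only by the shell command python3 -m jog 'ROWS' [FORCE]. ROWS is a JSON object of lists of equal length, an entry for each row: "offset": the shift along the world's x, y, z in m, a list of three; "yaw": the turn about the world's z in degrees; "jaw": the closure, from 0 (fully open) to 1 (shut). A call has 1 to 20 rows; each row shifts and turns the commanded pose from where the row before left it; what a row does not reach is not made up. A row lasts 1/12 s, in which the tool goes at most 41.7 mm and 7.16 degrees, less where a joint would pass 70% of its speed; a pose out of reach is approached as far as the arm can. A call is refused whole if a number of a shift passes 0.0417 or a number of a turn 7.16, either way. A call with a gripper value outside its range is refused whole. The fingers move at their own pace and stop on an object; FORCE is the grip in N (left out, the last holds). Time passes only in rows, so rows that do not move let the fingers close. It gives the time, the measured TCP pose, the force, the opening and the grip force at its end, in the units of the state.
- manip.get_obs(): the state, without advancing time (a new reading comes with each control period).
- manip.camera(name): name is "scene" or "top"; returns a dict with "frame" (480x640x3 uint8, red, green, blue), "camera_matrix" (3x3 intrinsics, pixels), "eye" and "attitude" of the camera in the world. Camera axes: x right, y up, looking along -z (the intrinsics and any distortion apply to the point x, -y, -z); pixel columns grow to the right and rows downward; lengths in m; the calibration is good to about 2 mm. A picture is of the moment at which its call begins. There is no depth.
- manip.hand_in(): hands the job in; it is judged then, once.
Trained networks look in a picture, given as the dict that the camera call returned (one of the last four; its "shot" number tells which), for a name from the list of things; names that differ only in an ending like _2 or _b are one class to them, and where a whole thing is asked for, a point or a joint stands for the part that bears it (a point fixed in the world has none). Each returns a list of dicts, best first, with "score" (0 to 1); they miss things now and then, are a little off and sometimes report something else, mostly with a low value. They report only what shows in the picture. A call takes as long as a camera call.
- manip.masks_of(picture, name): "region" (480x640 bool, what is visible of it).
- manip.tip_of(picture, name): "at" ([x, y, z] in m, in world coordinates, good to about 4 mm: a listed point, or the origin of a listed thing).
The state is a dict: "clock": time; "joint_pos": joint angles; "joint_velocities": joint speeds; "tau": joint torques, N m; "position": TCP position; "ee_rot": TCP orientation; "ft_force": force on the tool from outside, world axes, zero at the start; "torque": the same for the moment, N m; "grip_width": opening from 0.0 (shut) to 1.0 (fully open); "grasp_force": force on a finger pad.
Only numpy, scipy, OpenCV 4.12 (cv2) and the standard library are available. Lean on these libraries where they do the work, as an engineer would, in place of code of your own. Each camera call takes 0.05 s, during which the arm holds its last target. There are 200 camera calls.

## Working session

There is one attempt and no reset: what is moved stays moved. The work goes in short steps, Python scripts to look and compute and a shell command to move; the robot and the scene stay as the last step left them, time stands still between calls to the robot, and variables do not carry over. Pictures are saved under pics/ and viewed, at most 12 in all, crops included, and the job is handed in when it is done.

```bash
ls; mkdir -p pics; cat > h.py <<'E'
from workcell import manip
import numpy as np, cv2
def shot(n,f=None):
    p=manip.camera(n)
    if f: cv2.imwrite('pics/'+f,p['frame'][:,:,::-1])
    return p
E
python3 - <<'E'
from h import *
o=manip.get_obs();print({k:np.round(v,3).tolist() for k,v in o.items()})
for c in('top','scene'):
    p=shot(c,c+'0.png');print(c,np.round(p['eye'],3),np.round(p['attitude'],3).tolist(),np.round(p['camera_matrix'],1).tolist(),[k for k in p])
    for n in 'jig track hole0 hole1 hole2 hole3 hole4 hole5 button_pivot button_tip scrap_thick scrap_thin screwdriver tape_elec pencil'.split():
        print(n,[(round(d['score'],2),np.round(d['at'],4).tolist()) for d in manip.tip_of(p,n)[:2]])
E
```

```text
pics
{'clock': 0.0, 'joint_pos': [-1.294, 0.333, -0.065, 1.461, 0.022, 1.35, -0.088], 'joint_velocities': [0.001, -0.0, 0.0, 0.0, 0.001, -0.001, 0.0], 'tau': [0.0, -62.547, 0.049, -39.16, 0.016, 0.01, 0.0], 'position': [0.184, 0.597, 0.231], 'ee_rot': [0.149, 0.989, -0.001, -0.0], 'ft_force': [1.048, -1.708, -0.206], 'torque': [-0.02, -0.018, 0.067], 'grasp_force': 0.0, 'grip_width': 0.998}
top [0.508 0.134 1.054] [0.017, -0.027, -0.7, 0.714] [[452.8, 0.0, 314.6], [0.0, 452.8, 246.7], [0.0, 0.0, 1.0]] ['frame', 'camera_matrix', 'eye', 'attitude', 'shot']
jig [(0.56, [0.5688, 0.28, 0.0013]), (0.4, [0.584, 0.24, 0.0258])]
track [(0.59, [0.5193, 0.387, 0.0139])]
hole0 [(0.95, [0.5984, 0.204, 0.0249]), (0.94, [0.5563, 0.3069, 0.0214])]
hole1 [(0.95, [0.5984, 0.204, 0.0249]), (0.94, [0.5563, 0.3069, 0.0214])]
hole2 [(0.95, [0.5984, 0.204, 0.0249]), (0.94, [0.5563, 0.3069, 0.0214])]
hole3 [(0.95, [0.5984, 0.204, 0.0249]), (0.94, [0.5563, 0.3069, 0.0214])]
hole4 [(0.95, [0.5984, 0.204, 0.0249]), (0.94, [0.5563, 0.3069, 0.0214])]
hole5 [(0.95, [0.5984, 0.204, 0.0249]), (0.94, [0.5563, 0.3069
[... 822 characters left out ...]
0.2054, 0.0273]), (0.88, [0.5555, 0.3013, 0.0268])]
hole2 [(0.94, [0.6013, 0.2054, 0.0273]), (0.88, [0.5555, 0.3013, 0.0268])]
hole3 [(0.94, [0.6013, 0.2054, 0.0273]), (0.88, [0.5555, 0.3013, 0.0268])]
hole4 [(0.94, [0.6013, 0.2054, 0.0273]), (0.88, [0.5555, 0.3013, 0.0268])]
hole5 [(0.94, [0.6013, 0.2054, 0.0273]), (0.88, [0.5555, 0.3013, 0.0268])]
button_pivot [(0.82, [0.5642, 0.188, 0.0206])]
button_tip [(0.77, [0.598, 0.1465, 0.0278]), (0.2, [0.5579, 0.3, 0.0246])]
scrap_thick [(0.65, [0.5769, 0.3666, 0.021])]
scrap_thin [(0.81, [0.5104, 0.2669, 0.015])]
screwdriver [(0.66, [0.5082, -0.1577, 0.0062])]
tape_elec [(0.6, [0.7026, -0.1339, -0.0001])]
pencil [(0.69, [0.5974, -0.1591, 0.002])]
```

```bash
cat >> h.py <<'E'
from scipy.spatial.transform import Rotation as R
def proj(p,X):
    q=(np.atleast_2d(X)-p['eye'])@R.from_quat(p['attitude']).as_matrix()
    q=q*[1,-1,-1]; u=q@np.array(p['camera_matrix']).T
    return u[:,:2]/u[:,2:]
def ray(p,uv,z):
    d=np.linalg.inv(p['camera_matrix'])@np.array([uv[0],uv[1],1.]); d=R.from_quat(p['attitude']).as_matrix()@(d*[1,-1,-1])
    return np.array(p['eye'])+d*(z-p['eye'][2])/d[2]
E
python3 - <<'E'
from h import *
for c in('top','scene'):
    p=shot(c)
    print([(round(d['score'],2),np.round(d['at'],4).tolist()) for d in manip.tip_of(p,'hole0')])
    u=proj(p,[[.5163,.388,.011],[.566,.28,0],[.6,.146,.025]]);print(u.round(1).tolist())
    # rectified crops: zoom 4x
    c0=u[1]; x,y=int(c0[0]),int(c0[1])
    x0=max(0,x-110);y0=max(0,y-80)
    im=p['frame'][y0:y0+150,x0:x0+200,::-1]
    print(x0,y0);cv2.imwrite(f'pics/{c}1.png',cv2.resize(im,None,fx=4,fy=4,interpolation=cv2.INTER_CUBIC))
E
```

```text
[(0.93, [0.5837, 0.2386, 0.0262]), (0.84, [0.5298, 0.369, 0.0233]), (0.64, [0.5573, 0.3059, 0.0222]), (0.61, [0.5393, 0.3392, 0.0219]), (0.6, [0.5999, 0.2065, 0.0215])]
[[197.8, 269.0], [246.2, 248.6], [304.0, 234.3]]
136 168
[(0.96, [0.5749, 0.271, 0.0283]), (0.81, [0.5319, 0.3681, 0.0207]), (0.78, [0.5868, 0.2364, 0.0263]), (0.77, [0.5547, 0.301, 0.0269]), (0.62, [0.5422, 0.3358, 0.0247]), (0.57, [0.5991, 0.2044, 0.0267])]
[[236.7, 199.4], [277.4, 223.7], [320.9, 249.7]]
167 143
```

View pics/top1.png

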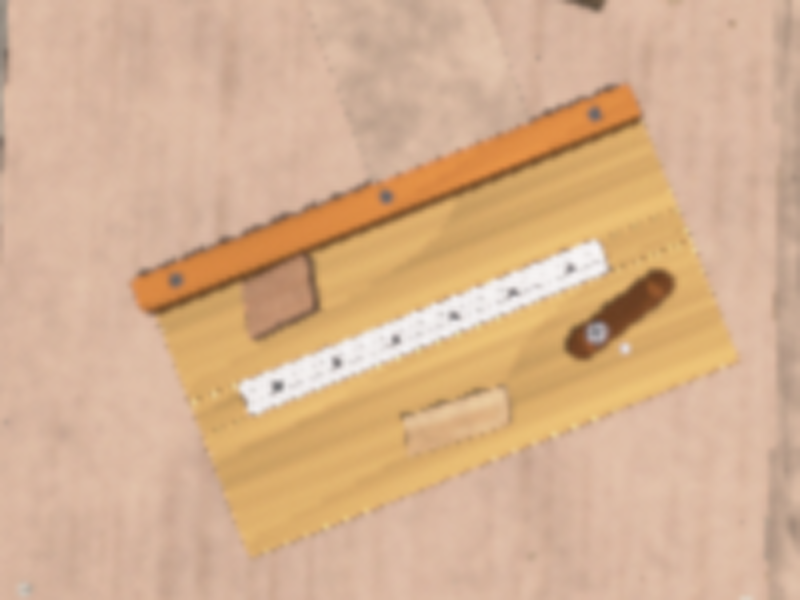

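View pics/scene1.png

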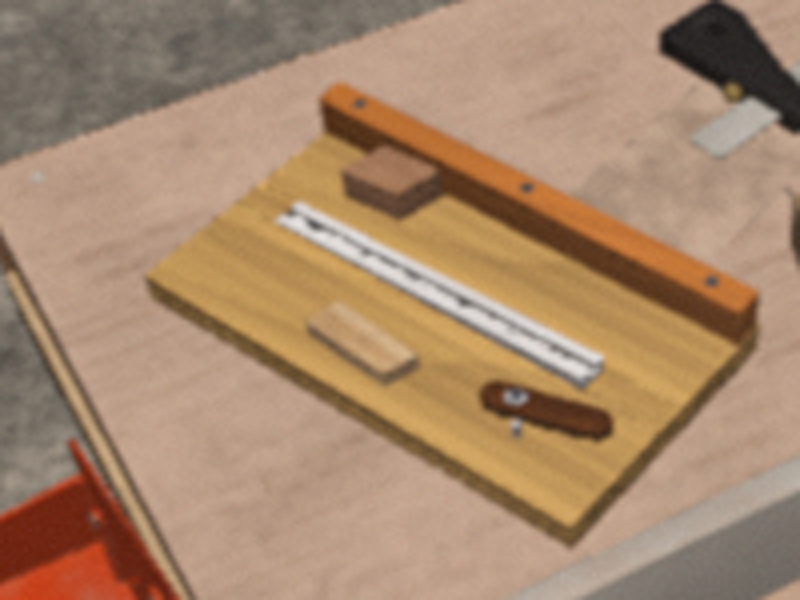

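View pics/scene0.png

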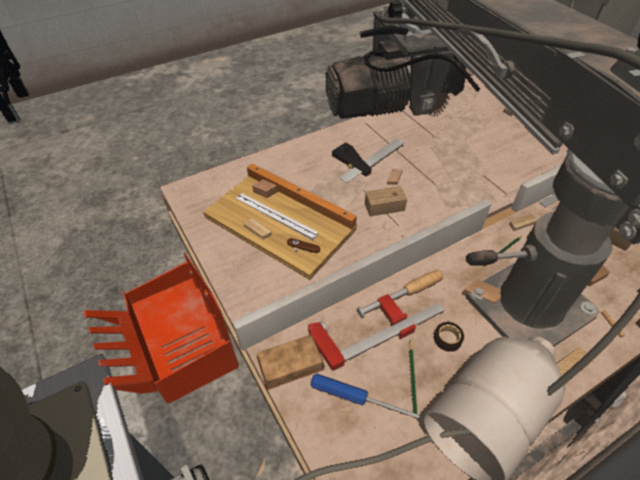

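The overhead crop shows the jig clear of clutter, with the track holes running from (277,386) to (570,267) and the button pivot at (597,332) with its tip at about (665,280). The scene view shows a saw head and lamp nearby. I'll fit the jig pose from both views and check the whole top picture for obstacles.

```bash
cat > fit.py <<'E'
from h import *
from scipy.optimize import least_squares
pt=shot('top'); ps=shot('scene')
a=lambda l,o:np.array(l)/4.+np.array(o)-.375
hx=np.array([20,56,92,128,164,200])/1000
T=a([(735,358),(252,553),(597,332),(277,386),(337,362),(396,340),(454,315),(513,292),(570,267),(595,114),(176,280)],(136,168))
S=a([(150,280),(515,397)],(167,143))
def jig(v,P):
    c,s=np.cos(v[2]),np.sin(v[2]);P=np.atleast_2d(P);return np.c_[v[0]+c*P[:,0]-s*P[:,1],v[1]+s*P[:,0]+c*P[:,1],P[:,2]]
def holes(l): return np.c_[-.12+hx*np.cos(l)-.0095*np.sin(l),0*hx,.0109+.0095*np.cos(l)+hx*np.sin(l)]
def model(v):
    X=np.r_[[[.15,-.085,.02],[-.15,-.085,.02],[.08,-.04,.0285]],holes(v[3])]
    return X
if __name__=='__main__':
    def f(v):
        X=jig(v,model(v)); e=proj(pt,X)-T[:9]; 
        g=proj(ps,jig(v,[[-.15,-.085,.02],[.08,-.04,.0285]]))-S
        return np.r_[e.ravel(),g.ravel()*.7,(v[3]-.043)*20]
    r=least_squares(f,[.567,.279,-1.17,.043]);v=r.x;print(v.round(4),np.degrees(v[2]),r.fun.round(1).tolist())
    np.save('v.npy',v)
    print('holes',jig(v,holes(v[3])).round(4).tolist())
    for n,q in(('piv',[.08,-.04,.026]),('end',[.1,0,.02]),('screwend',[-.12,0,.02])): print(n,jig(v,q).round(4))
    # button angle from tip pixel
    tip=ray(pt,np.array((676,272))/4.+(136,168)-.375,.025)-jig(v,[.08,-.04,.025])[0]
    print('tip len',np.hypot(*tip[:2]),'ang',np.pi/2-(np.arctan2(tip[1],tip[0])-v[2]))
E
python3 fit.py
```

```text
[ 0.5677  0.2776 -1.1672  0.0253] -66.87706041467466 [1.5, 0.2, -0.6, 1.0, 0.1, -0.3, 0.1, -0.3, -0.2, -0.2, -0.3, -0.7, -0.1, -0.3, -0.2, -0.5, 0.3, -0.2, -1.5, -0.6, -0.4, 0.3, -0.4]
holes [[0.5284, 0.3698, 0.0209], [0.5425, 0.3367, 0.0218], [0.5566, 0.3036, 0.0227], [0.5708, 0.2705, 0.0236], [0.5849, 0.2374, 0.0245], [0.599, 0.2043, 0.0255]]
piv [[0.5624 0.1883 0.026 ]]
end [[0.607  0.1856 0.02  ]]
screwend [[0.5206 0.3879 0.02  ]]
tip len 0.05589650761432334 ang 1.3049750081490556
```

View pics/top0.png

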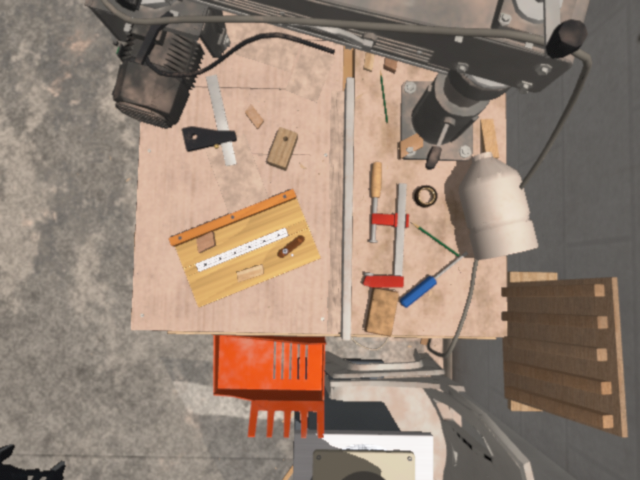

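The full top view shows the saw motor at around (160,80), with the lamp and column well to the right. The space over the jig looks open. I'll triangulate the motor and compute the first offsets.

```bash
python3 - <<'E'
from fit import *
v=np.load('v.npy');o=manip.get_obs();print(o['clock'],o['position'])
def tri(a,b):
    A=[];B=[]
    for p,uv in((pt,a),(ps,b)):
        d=ray(p,uv,0)-p['eye'];d/=np.linalg.norm(d);M=np.eye(3)-np.outer(d,d);A.append(M);B.append(M@np.array(p['eye']))
    x=np.linalg.lstsq(np.vstack(A),np.hstack(B),rcond=None)[0];return x.round(3)
print('motor',tri((150,90),(355,97)), tri((140,115),(340,100)))
print('start wp',jig(v,[-.106,0,.02]),'screwdist end',jig(v,[.1,0,.02]))
s=[manip.tip_of(ps,'scrap_thick')[0]['at'],manip.tip_of(ps,'scrap_thin')[0]['at']]
c,n=np.cos(v[2]),np.sin(v[2])
for q in s+[ray(pt,np.array((625,348))/4.+(136,168)-.375,.03),ray(pt,np.array((255,338))/4.+(136,168)-.375,.03)]:
    d=np.array(q[:2])-v[:2];print(c*d[0]+n*d[1],-n*d[0]+c*d[1])
print('dir',c,n, 'delta',jig(v,[-.106,0,.12])[0]-o['position'])
E
```

```text
2.0 [0.18456823 0.59713989 0.23133875]
motor [0.896 0.479 0.107] [0.851 0.495 0.103]
start wp [[0.52610958 0.3750455  0.02      ]] screwdist end [[0.60700688 0.18559465 0.02      ]]
-0.07924623636964398 0.043694283018104595
-0.013692430444906952 -0.05997759614293843
0.09093864129477706 -0.05497861158014092
-0.10050180203648304 0.028346088944486432
dir 0.39270535527064176 -0.9196643430848882 delta [ 0.34154135 -0.22209438 -0.11133875]
```

```bash
python3 -m jog '{"offset":[[0.023,-0.015,0],[0.023,-0.015,0],[0.023,-0.015,0],[0.023,-0.015,0],[0.023,-0.015,0],[0.023,-0.015,0],[0.023,-0.015,-0.01],[0.023,-0.015,-0.02],[0.023,-0.015,-0.02],[0.023,-0.015,-0.02],[0.023,-0.015,-0.02],[0.023,-0.015,-0.02],[0.023,-0.015,-0.02],[0.023,-0.015,-0.01],[0.02,-0.012,0],[0,0,0],[0,0,0]],"yaw":[2.67,2.67,2.67,2.67,2.67,2.67,2.67,2.67,2.67,2.67,2.67,2.67,2.67,2.67,2.67,0,0],"jaw":[1,1,1,1,1,1,1,1,1,1,1,1,1,1,1,1,1]}' 20
python3 - <<'E'
from h import *
o=manip.get_obs();print(o['clock'],o['position'],o['ee_rot'],o['joint_pos'],o['ft_force'],o['torque'])
y=R.from_quat(o['ee_rot']).as_matrix();print(y.round(3))
p=shot('scene');q=proj(p,o['position'])[0];print(q)
x,y=q.astype(int);cv2.imwrite('pics/s2.png',cv2.resize(p['frame'][y-60:y+90,x-80:x+120,::-1],None,fx=4,fy=4))
E
```

```text
clock: 3.52
position: [0.5278, 0.3738, 0.0911]
ee_rot: [-0.197, 0.98, -0.0, -0.0]
ft_force: [-0.0, 0.9, 0.3]
grip_width: -0.001
grasp_force: 0.0
3.5167 [0.52778092 0.3737696  0.09105019] [-1.96720582e-01  9.80459558e-01 -2.56863715e-04 -4.47833168e-05] [-0.71084668  0.48206015  0.03131453  1.55883311 -0.01581456  1.10127008
  1.29088217] [-0.01648853  0.94798068  0.32626939] [0.01700794 0.01854759 0.0531199 ]
[[-0.923 -0.386  0.   ]
 [-0.386  0.923 -0.001]
 [ 0.    -0.    -1.   ]]
[238.69868237 174.51698476]
```

View pics/s2.png

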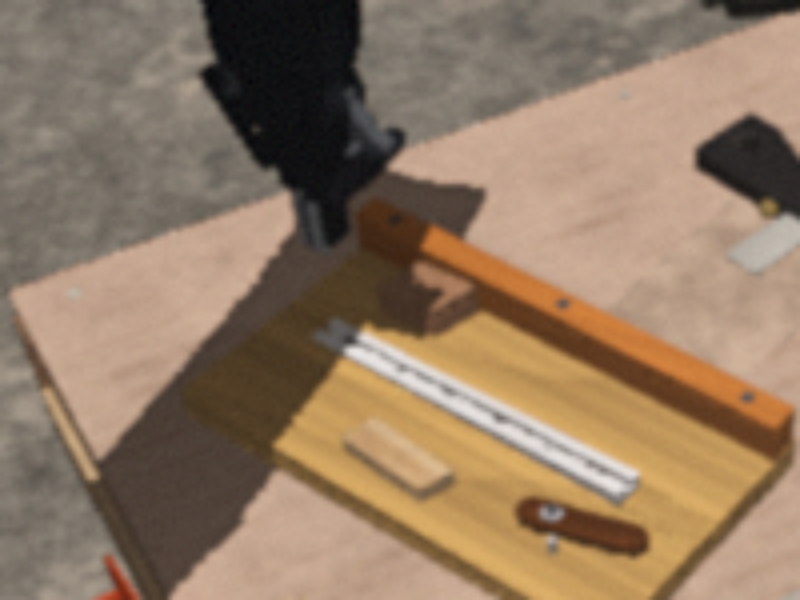

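The shut fingertips at (325,245) match the predicted point, about 70 mm above the screw end of the track. Next I lower to just above the track.

```bash
python3 -m jog '{"offset":[[-0.001,-0.0005,-0.01],[0,0,-0.012],[0,0,-0.012],[0,0,-0.012],[0,0,-0.01],[0,0,-0.006],[0,0,-0.003],[0,0,-0.001],[0,0,0],[0,0,0]],"yaw":[0,0,0,0,0,0,0,0,0,0],"jaw":[1,1,1,1,1,1,1,1,1,1]}'
python3 -m jog '{"offset":[[0,0,-0.001],[0,0,-0.001],[0,0,0]],"yaw":[0,0,0],"jaw":[1,1,1]}'
```

```text
clock: 4.4
position: [0.5259, 0.3749, 0.0259]
ee_rot: [-0.198, 0.98, 0.0, 0.0]
ft_force: [-0.7, -0.7, 0.1]
grip_width: -0.001
grasp_force: 0.0
clock: 4.65
position: [0.5256, 0.3747, 0.0234]
ee_rot: [-0.198, 0.98, 0.0, 0.0]
ft_force: [0.4, 0.3, -0.1]
grip_width: -0.0
grasp_force: 0.0
```

```bash
python3 -m jog '{"offset":[[0,0,-0.0005],[0,0,-0.0005],[0,0,0]],"yaw":[0,0,0],"jaw":[1,1,1]}' | sed -n '1,4p'
python3 -m jog '{"offset":[[0,0,-0.0005],[0,0,0]],"yaw":[0,0],"jaw":[1,1]}'| sed -n '1,4p'
```

```text
clock: 4.9
position: [0.5256, 0.3746, 0.0223]
ee_rot: [-0.198, 0.98, 0.0, -0.0]
ft_force: [0.8, -0.8, -0.2]
clock: 5.07
position: [0.5255, 0.3746, 0.0217]
ee_rot: [-0.198, 0.98, 0.0, -0.0]
ft_force: [0.3, 1.4, 0.8]
```

```bash
python3 -m jog '{"offset":[[0,0,-0.0003],[0,0,0],[0,0,0]],"yaw":[0,0,0],"jaw":[1,1,1]}' | sed -n '1,4p'
python3 -m jog '{"offset":[[0,0,-0.0003],[0,0,0],[0,0,0]],"yaw":[0,0,0],"jaw":[1,1,1]}'| sed -n '1,4p'
```

```text
clock: 5.32
position: [0.5256, 0.3746, 0.0215]
ee_rot: [-0.198, 0.98, 0.0, -0.0]
ft_force: [-0.2, -0.2, 0.1]
clock: 5.57
position: [0.5256, 0.3747, 0.0214]
ee_rot: [-0.198, 0.98, 0.0, 0.0]
ft_force: [-0.1, -0.2, 0.9]
```

```bash
python3 -m jog '{"offset":[[0,0,-0.0004],[0,0,0],[0,0,0]],"yaw":[0,0,0],"jaw":[1,1,1]}' | sed -n '1,4p'
python3 -m jog '{"offset":[[0,0,-0.0004],[0,0,0],[0,0,0]],"yaw":[0,0,0],"jaw":[1,1,1]}'| sed -n '1,4p'
```

```text
clock: 5.82
position: [0.5256, 0.3747, 0.0212]
ee_rot: [-0.198, 0.98, 0.0, 0.0]
ft_force: [-1.9, -1.7, 5.4]
clock: 6.07
position: [0.5257, 0.3747, 0.0212]
ee_rot: [-0.198, 0.98, 0.0, 0.0]
ft_force: [-2.9, -2.6, 7.8]
```

```bash
python3 -m jog '{"offset":[[0,0,-0.0000],[0.001,-0.0023,0.0002],[0.00196,-0.0046,0.0001],[0,0,0]],"yaw":[0,0,0,0],"jaw":[1,1,1,1]}' | sed -n '1,4p'
python3 -m jog '{"offset":[[0.00196,-0.0046,0.0001],[0.00196,-0.0046,0.0001],[0,0,0]],"yaw":[0,0,0],"jaw":[1,1,1]}'| sed -n '1,4p'
```

```text
clock: 6.4
position: [0.5291, 0.3682, 0.0215]
ee_rot: [-0.198, 0.98, 0.001, 0.001]
ft_force: [-1.9, 2.3, 6.0]
clock: 6.65
position: [0.5332, 0.3585, 0.0216]
ee_rot: [-0.198, 0.98, 0.001, 0.001]
ft_force: [-0.9, 1.4, 5.8]
```

```bash
python3 -m jog '{"offset":[[0.00196,-0.0046,0],[0.00196,-0.0046,0],[0.00196,-0.0046,0],[0.00196,-0.0046,-0.0001],[0,0,0]],"yaw":[0,0,0,0,0],"jaw":[1,1,1,1,1]}' | sed -n '1,4p'
python3 -m jog '{"offset":[[0.00196,-0.0046,-0.0001],[0.00196,-0.0046,-0.0001],[0.00196,-0.0046,-0.0001],[0,0,0]],"yaw":[0,0,0,0],"jaw":[1,1,1,1]}'| sed -n '1,4p'
```

```text
clock: 7.07
position: [0.5412, 0.3382, 0.0207]
ee_rot: [-0.197, 0.98, -0.001, 0.0]
ft_force: [0.6, -2.3, 4.0]
clock: 7.4
position: [0.5469, 0.325, 0.0206]
ee_rot: [-0.198, 0.98, -0.0, 0.0]
ft_force: [0.2, -1.3, 5.0]
```

```bash
python3 -m jog '{"offset":[[0.00196,-0.0046,0],[0.00196,-0.0046,0],[0.00196,-0.0046,0],[0.00196,-0.0046,0],[0.00196,-0.0046,0],[0,0,0]],"yaw":[0,0,0,0,0,0],"jaw":[1,1,1,1,1,1]}' | sed -n '1,4p'
python3 -m jog '{"offset":[[0.00196,-0.0046,0],[0.00196,-0.0046,0],[0.00196,-0.0046,0],[0.00196,-0.0046,0],[0.00196,-0.0046,0],[0,0,0]],"yaw":[0,0,0,0,0,0],"jaw":[1,1,1,1,1,1]}'| sed -n '1,4p'
```

```text
clock: 7.9
position: [0.5567, 0.3017, 0.0205]
ee_rot: [-0.198, 0.98, -0.0, 0.0]
ft_force: [0.2, -2.0, 5.3]
clock: 8.4
position: [0.5665, 0.2786, 0.0205]
ee_rot: [-0.198, 0.98, -0.0, 0.0]
ft_force: [-0.4, -1.0, 5.7]
```

```bash
python3 -m jog '{"offset":[[0.00196,-0.0046,0.0001],[0.00196,-0.0046,0],[0.00196,-0.0046,0],[0.00196,-0.0046,0],[0.00196,-0.0046,0],[0.00196,-0.0046,0],[0.00196,-0.0046,0],[0.00196,-0.0046,0],[0.00196,-0.0046,0],[0.00196,-0.0046,0],[0,0,0]],"yaw":[0,0,0,0,0,0,0,0,0,0,0],"jaw":[1,1,1,1,1,1,1,1,1,1,1]}' | sed -n '1,4p'
python3 -m jog '{"offset":[[0.00196,-0.0046,0],[0.00196,-0.0046,0],[0.00196,-0.0046,0],[0.00196,-0.0046,0],[0.00196,-0.0046,0],[0.00196,-0.0046,0],[0.00196,-0.0046,0],[0.00196,-0.0046,0],[0.00196,-0.0046,0],[0,0,0],[0,0,0]],"yaw":[0,0,0,0,0,0,0,0,0,0,0],"jaw":[1,1,1,1,1,1,1,1,1,1,1]}'| sed -n '1,4p'
```

```text
clock: 9.32
position: [0.586, 0.2325, 0.0206]
ee_rot: [-0.198, 0.98, -0.001, 0.0]
ft_force: [1.1, -2.0, 3.1]
clock: 10.23
position: [0.6033, 0.1918, 0.0206]
ee_rot: [-0.198, 0.98, -0.0, -0.0]
ft_force: [0.8, -2.0, 2.4]
```

```bash
python3 -m jog '{"offset":[[0.00196,-0.0046,-0.0001],[0,0,-0.0001],[0,0,0]],"yaw":[0,0,0],"jaw":[1,1,1]}'| sed -n '1,4p'
python3 -m jog '{"offset":[[0,0,0.005],[0,0,0.015],[0,0,0.03],[0,0.03,0.03],[0,0.04,0.01],[0,0.04,0],[0,0.04,0],[0,0,0]],"yaw":[0,0,0,0,0,0,0,0],"jaw":[1,1,1,1,1,1,1,1]}'| sed -n '1,4p'
python3 - <<'E'
from h import *
for c,x,y in(('top',136,168),('scene',167,143)):
    p=shot(c)
    print([(round(d['score'],2),np.round(d['at'],4).tolist()) for n in('button_pivot','button_tip','hole0') for d in manip.tip_of(p,n)])
    cv2.imwrite(f'pics/{c}3.png',cv2.resize(p['frame'][y:y+150,x:x+200,::-1],None,fx=4,fy=4,interpolation=cv2.INTER_CUBIC))
E
```

```text
clock: 10.48
position: [0.6052, 0.1879, 0.0205]
ee_rot: [-0.198, 0.98, -0.0, 0.0]
ft_force: [0.3, -0.8, 4.1]
clock: 11.15
position: [0.6011, 0.3487, 0.1098]
ee_rot: [-0.203, 0.979, 0.003, -0.0]
ft_force: [-1.2, 2.0, -0.8]
[(0.69, [0.5723, 0.2802, -0.0032]), (0.52, [0.5652, 0.1886, 0.0226]), (0.17, [0.5765, 0.3694, 0.0214]), (0.63, [0.5975, 0.1467, 0.0251]), (0.96, [0.5715, 0.2708, 0.0185]), (0.93, [0.5591, 0.303, 0.0185]), (0.59, [0.5392, 0.3379, 0.0214]), (0.58, [0.5978, 0.2047, 0.0156]), (0.55, [0.5839, 0.2392, 0.0215])]
[(0.75, [0.5607, 0.1859, 0.0241]), (0.2, [0.5111, 0.2687, 0.0176]), (0.56, [0.5548, 0.299, 0.0206]), (0.5, [0.5991, 0.1475, 0.0268]), (0.89, [0.5927, 0.2413, 0.0159]), (0.74, [0.5693, 0.2729, 0.0253]), (0.68, [0.5309, 0.3673, 0.0201]), (0.68, [0.602, 0.2021, 0.0175]), (0.6, [0.5438, 0.3369, 0.023])]
```

View pics/scene3.png

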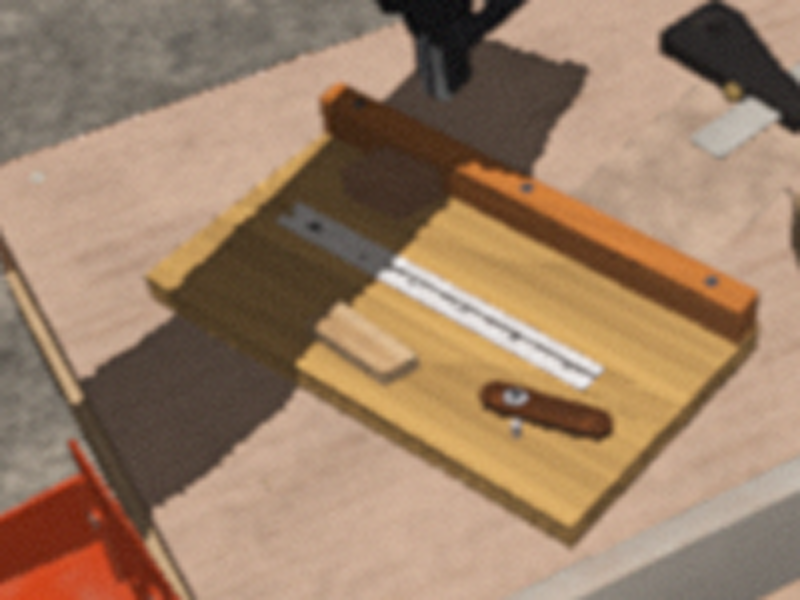

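View pics/top3.png

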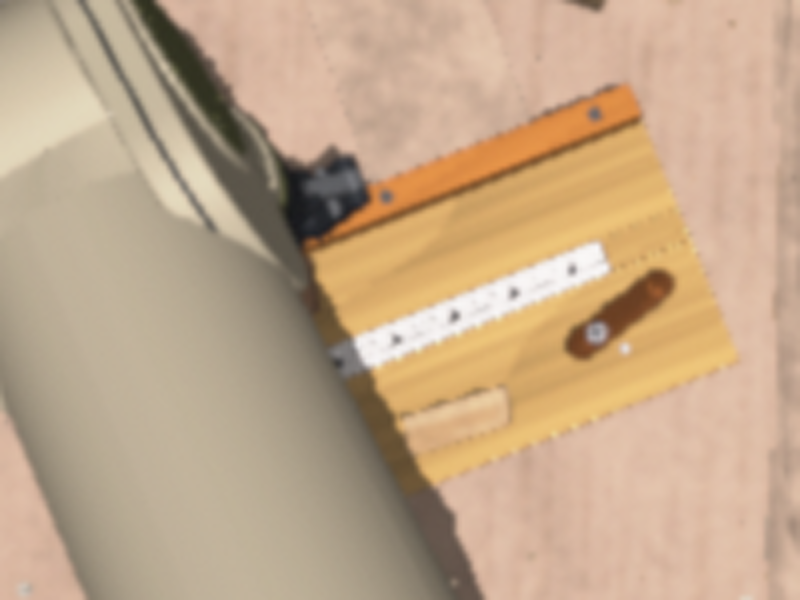

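The track end face is gone and the track lies flush. The board has not moved: its corner is still at (735,358), the pivot at (597,332) and the button end at (674,278). Now I work out the fingertip arc for the button.

```bash
cat > arc.py <<'E'
from fit import *
v=np.load('v.npy');o=manip.get_obs()
print(o['clock'],o['position'],(R.from_quat(o['ee_rot']).as_matrix()[:,1]).round(3))
th=np.array([1.45,1.28,1.12,.96,.8,.64,.48,.32,.16,.0])
c=lambda t:[.08+.038*np.sin(t)+.009*np.cos(t)+.0145,-.04+.038*np.cos(t)-.009*np.sin(t)-.011,.0235]
P=jig(v,[[.13,-.058,.0235]]+[c(t) for t in th])
print(P.round(4).tolist());print((np.diff(P,axis=0)*1e3).round(1).tolist()); print(P[0]-o['position'])
E
python3 arc.py
```

```text
11.65 [0.60530667 0.33692672 0.11008187] [-0.388  0.922 -0.   ]
[[0.5654, 0.1352, 0.0235], [0.5692, 0.1332, 0.0235], [0.5753, 0.1357, 0.0235], [0.5807, 0.1389, 0.0235], [0.5855, 0.1429, 0.0235], [0.5895, 0.1477, 0.0235], [0.5928, 0.153, 0.0235], [0.5951, 0.1587, 0.0235], [0.5966, 0.1648, 0.0235], [0.597, 0.1711, 0.0235], [0.5964, 0.1773, 0.0235]]
[[3.7, -2.0, 0.0], [6.2, 2.4, 0.0], [5.3, 3.2, 0.0], [4.8, 4.0, 0.0], [4.1, 4.7, 0.0], [3.3, 5.3, 0.0], [2.4, 5.8, 0.0], [1.4, 6.1, 0.0], [0.4, 6.2, 0.0], [-0.6, 6.2, 0.0]]
[-0.03985916 -0.20169891 -0.08658187]
```

```bash
python3 -m jog '{"offset":[[-0.004,-0.02,0],[-0.004,-0.02,0],[-0.004,-0.02,0],[-0.004,-0.02,0],[-0.004,-0.02,0],[-0.004,-0.02,0],[-0.004,-0.02,0],[-0.004,-0.02,0],[-0.004,-0.02,0],[-0.004,-0.0217,0],[0,0,0],[0,0,-0.02],[0,0,-0.02],[0,0,-0.02],[0,0,0],[0,0,0]],"yaw":[0,0,0,0,0,0,0,0,0,0,0,0,0,0,0,0],"jaw":[1,1,1,1,1,1,1,1,1,1,1,1,1,1,1,1]}'
python3 arc.py | tail -1
python3 - <<'E'
from h import *
o=manip.get_obs();p=shot('scene');print(proj(p,o['position']))
cv2.imwrite('pics/s4.png',cv2.resize(p['frame'][193:293,247:367,::-1],None,fx=5,fy=5,interpolation=cv2.INTER_CUBIC))
E
```

```text
clock: 12.98
position: [0.5644, 0.1359, 0.0495]
ee_rot: [-0.198, 0.98, -0.0, -0.001]
ft_force: [1.2, -0.2, -0.3]
grip_width: 0.0
grasp_force: 0.0
[-0.00032731 -0.00108673 -0.02776657]
[[308.31389128 251.12694526]]
```

View pics/s4.png

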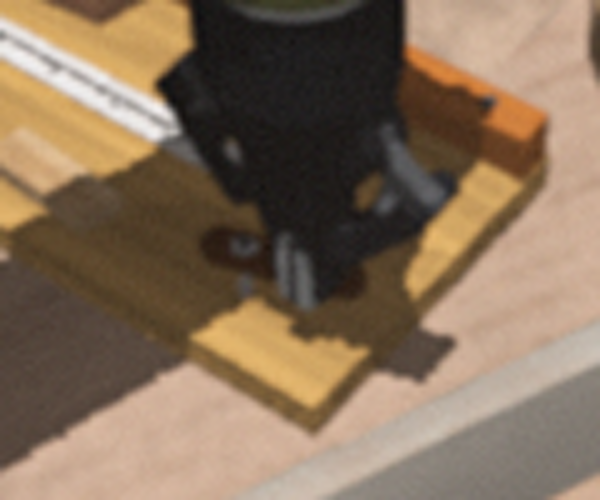

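The fingertips at (303,300) hang beyond the near side of the button, clear of the stop pin at (245,285). I lower beside it.

```bash
python3 -m jog '{"offset":[[0,-0.001,-0.012],[0,0,-0.010],[0,0,-0.004],[0,0,0],[0,0,0]],"yaw":[0,0,0,0,0],"jaw":[1,1,1,1,1]}'
python3 arc.py | tail -1
python3 -m jog '{"offset":[[0.0037,-0.002,0],[0.0031,0.0012,0],[0.0031,0.0012,0],[0,0,0],[0,0,0]],"yaw":[0,0,0,0,0],"jaw":[1,1,1,1,1]}'|sed -n '1,4p'
```

```text
clock: 13.55
position: [0.5646, 0.135, 0.0234]
ee_rot: [-0.198, 0.98, -0.0, -0.001]
ft_force: [0.3, -0.8, 0.3]
grip_width: 0.0
grasp_force: 0.0
[ 2.73697262e-04  4.58661859e-05 -6.16539311e-04]
clock: 14.07
position: [0.5751, 0.1357, 0.0239]
ee_rot: [-0.198, 0.98, 0.0, 0.0]
ft_force: [0.2, -0.2, -0.8]
```

```bash
python3 -m jog '{"offset":[[0.0027,0.0016,-0.0002],[0.0026,0.0016,-0.0002],[0.0024,0.002,0],[0.0024,0.002,0],[0,0,0]],"yaw":[0,0,0,0,0],"jaw":[1,1,1,1,1]}'|sed -n '1,4p'
python3 -m jog '{"offset":[[0.002,0.0024,0],[0.0021,0.0024,0],[0.0017,0.0026,0],[0.0017,0.0026,0],[0,0,0]],"yaw":[0,0,0,0,0],"jaw":[1,1,1,1,1]}'|sed -n '1,4p'
python3 -m jog '{"offset":[[0.0012,0.0029,0],[0.0012,0.0029,0],[0.0007,0.003,0],[0.0007,0.003,0],[0,0,0]],"yaw":[0,0,0,0,0],"jaw":[1,1,1,1,1]}'|sed -n '1,4p'
python3 - <<'E'
from h import *
o=manip.get_obs();p=shot('scene');print(proj(p,o['position']))
cv2.imwrite('pics/s5.png',cv2.resize(p['frame'][193:293,247:367,::-1],None,fx=5,fy=5,interpolation=cv2.INTER_CUBIC))
E
```

```text
clock: 14.48
position: [0.5855, 0.1431, 0.0235]
ee_rot: [-0.198, 0.98, 0.0, 0.0]
ft_force: [0.2, -0.1, -0.3]
clock: 14.9
position: [0.5929, 0.1534, 0.0236]
ee_rot: [-0.198, 0.98, 0.0, 0.0]
ft_force: [0.1, -0.8, 0.5]
clock: 15.32
position: [0.5963, 0.1657, 0.0235]
ee_rot: [-0.199, 0.98, 0.0, 0.0]
ft_force: [0.8, -0.4, 0.0]
[[314.51201784 244.63815092]]
```

View pics/s5.png

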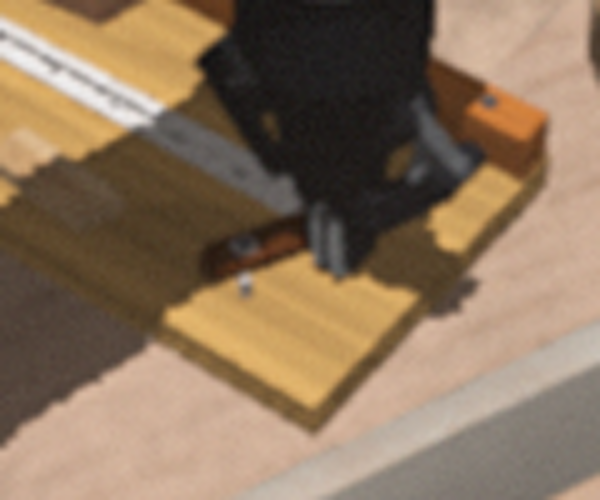

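The button has swung about half way. The fingertips at (330,265) bear on its outer half, and the board corner at (315,430) has not moved. I continue the arc.

```bash
python3 -m jog '{"offset":[[0.0014,0.0026,0],[0.0013,0.0026,0],[0.0012,0.0026,0],[0.0012,0.0026,0],[0,0,0]],"yaw":[0,0,0,0,0],"jaw":[1,1,1,1,1]}'|sed -n '1,4p'
python3 -m jog '{"offset":[[0.0007,0.0028,0],[0.0006,0.0028,0],[0.0004,0.002,0],[0,0,0]],"yaw":[0,0,0,0],"jaw":[1,1,1,1]}'|sed -n '1,4p'
python3 -m jog '{"offset":[[0.0002,0.001,0],[0,0.001,0],[0,0,0],[0,0,0]],"yaw":[0,0,0,0],"jaw":[1,1,1,1]}'|sed -n '1,4p'
python3 - <<'E'
from h import *
o=manip.get_obs();p=shot('scene')
cv2.imwrite('pics/s6.png',cv2.resize(p['frame'][193:293,247:367,::-1],None,fx=5,fy=5,interpolation=cv2.INTER_CUBIC))
E
```

```text
clock: 15.78
position: [0.6015, 0.1758, 0.0235]
ee_rot: [-0.199, 0.98, 0.0, 0.0]
ft_force: [0.2, -0.0, -0.4]
clock: 16.12
position: [0.6031, 0.1833, 0.0235]
ee_rot: [-0.199, 0.98, 0.0, 0.0]
ft_force: [0.3, 0.5, -0.7]
clock: 16.45
position: [0.6033, 0.1846, 0.0235]
ee_rot: [-0.198, 0.98, 0.0, 0.0]
ft_force: [0.5, -0.9, -0.9]
```

View pics/s6.png

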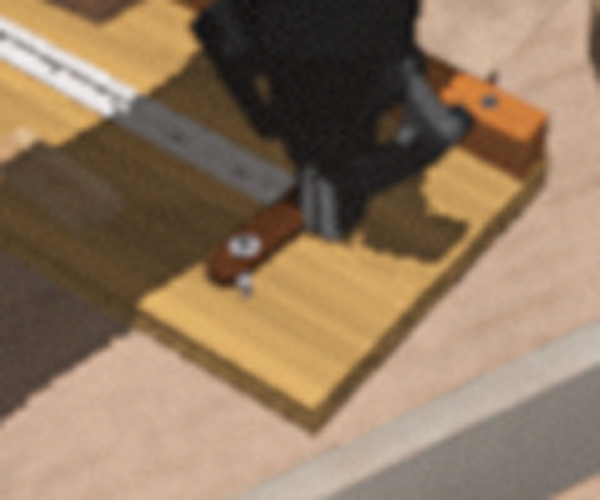

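The button is nearly square, but its tail has not yet reached the pin at (245,285). I push on along jig -x in small steps.

```bash
for i in 1; do python3 -m jog '{"offset":[[-0.0004,0.0009,0],[-0.0004,0.0009,0],[-0.0004,0.0009,0],[0,0,0]],"yaw":[0,0,0,0],"jaw":[1,1,1,1]}'|sed -n '1,4p'; done
python3 -m jog '{"offset":[[-0.0004,0.0009,0],[-0.0004,0.0009,0],[0,0,0]],"yaw":[0,0,0],"jaw":[1,1,1]}'|sed -n '1,4p'
```

```text
clock: 16.83
position: [0.6022, 0.1875, 0.0236]
ee_rot: [-0.198, 0.98, 0.0, 0.0]
ft_force: [0.5, -0.7, -0.9]
clock: 17.08
position: [0.6018, 0.1883, 0.0236]
ee_rot: [-0.198, 0.98, -0.0, 0.0]
ft_force: [3.1, -3.4, 0.4]
```

The force rose to about 4.6 N as the motion stalled, so the button is at its stop. I back off, lift away and check.

```bash
python3 -m jog '{"offset":[[0.0008,-0.0018,0],[0.002,-0.0046,0],[0.002,-0.0046,0],[0,0,0.01],[0,0,0.03],[0,0,0.04],[-0.03,0.03,0.03],[-0.03,0.04,0.02],[-0.03,0.04,0],[-0.03,0.04,0],[-0.03,0.04,0],[-0.03,0.04,0],[0,0.04,0],[0,0.04,0],[0,0,0],[0,0,0]],"yaw":[0,0,0,0,0,0,0,0,0,0,0,0,0,0,0,0],"jaw":[1,1,1,1,1,1,1,1,1,1,1,1,1,1,1,1]}'
python3 - <<'E'
from fit import *
v=np.load('v.npy')
print('expected tip/piv @0',jig(v,[[.08,.014,.025],[.08,-.04,.025]]).round(4).tolist())
ims=[]
for p in(pt,ps):
    u=proj(p,jig(v,[[.08,-.04,.0285],[.08,.014,.0285]]));c=u.mean(0).astype(int);x,y=c-[25,37]
    print((u-[x,y])*8)
    ims.append(cv2.resize(p['frame'][y:y+75,x:x+50,::-1],None,fx=8,fy=8,interpolation=cv2.INTER_CUBIC))
    print([(round(d['score'],2),np.round(d['at'],4).tolist()) for n in('button_pivot','button_tip') for d in manip.tip_of(p,n)[:2]])
cv2.imwrite('pics/end.png',np.hstack(ims))
E
```

```text
clock: 18.42
position: [0.4573, 0.4488, 0.1431]
ee_rot: [-0.2, 0.98, 0.0, -0.0]
ft_force: [1.4, -0.0, -0.3]
grip_width: -0.001
grasp_force: 0.0
expected tip/piv @0 [[0.612, 0.2095, 0.025], [0.5624, 0.1883, 0.025]]
[[239.67849589 386.6890495 ]
 [169.13439067 210.71030855]]
[(0.82, [0.5627, 0.1921, 0.0236]), (0.71, [0.61, 0.2089, 0.0257]), (0.31, [0.5586, 0.3041, 0.0189])]
[[142.74770314 362.97421276]
 [268.60959487 239.37766377]]
[(0.69, [0.5631, 0.1874, 0.0235]), (0.52, [0.6126, 0.2133, 0.0229])]
```

View pics/end.png

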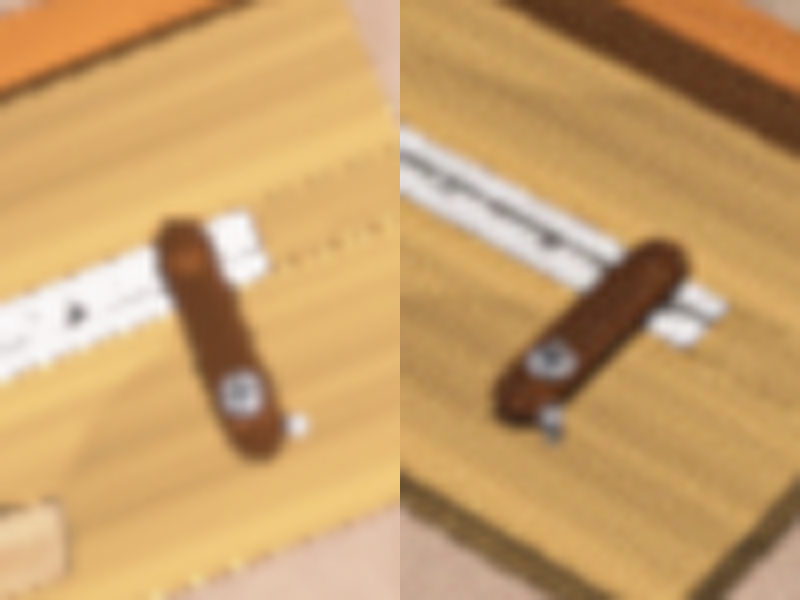

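The pictures show the button across the track, with its tail close to the pin at (298,425) in the left panel and (550,420) in the right. I measure the angle from a segmentation to be sure.

```bash
cat > ang.py <<'E'
from fit import *
v=np.load('v.npy')
for nm,p in(('top',pt),('scene',ps)):
    m=manip.masks_of(p,'turn_button')
    # dark-wood colour segmentation around the button
    u=proj(p,jig(v,[[.08,-.013,.0285]]))[0].astype(int);x,y=u-[20,20]
    f=cv2.resize(p['frame'][y:y+40,x:x+40],None,fx=8,fy=8,interpolation=cv2.INTER_CUBIC).astype(int)
    dark=((f[...,0]<140)&(f[...,0]-f[...,2]>20)).astype(np.uint8)
    n,l,s,_=cv2.connectedComponentsWithStats(dark);k=1+np.argmax(s[1:,4]);src=[('colour',np.argwhere(l==k)[:,::-1]/8.-.44+[x,y])]
    if m: src.append(('net',np.argwhere(m[0]['region'])[:,::-1].astype(float)))
    for t,q in src:
        W=np.array([ray(p,a,.027)[:2] for a in q]);c=W.mean(0);e=np.linalg.svd(W-c,full_matrices=False)[2][0]
        e*=np.sign(e[0]);L=(W-c)@e
        print(nm,t,len(q),'theta',np.pi/2-(np.arctan2(e[1],e[0])-v[2]),'len',np.ptp(L))
E
python3 ang.py
```

```text
top colour 10064 theta 0.00628318112104731 len 0.07146771563765875
top net 593 theta 1.5677455786513004 len 0.2183465681887654
scene colour 14557 theta -0.03902937605476353 len 0.07621600325382748
scene net 293 theta -0.02431102175202704 len 0.07544384997242881
```

```bash
python3 -c "
from workcell import manip
print(manip.hand_in())"
```

```text
the job is handed in; nothing more can be done
None
```

The job is handed in at about 19 s: the track was run flush from the screw head to the raised end with at most about 8 N, then the button was pushed round until it stalled against its stop pin at about 4.6 N (camera reads it square to within about 0.04 rad), with no sign in the pictures that the board had moved.

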